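Rock the pendulum angle gauge to its mark on a clamped saddle

TASK

Slide the movable jaw of the clamp shut so that the round-backed steel saddle block is pinched firmly against the fixed jaw. Then pick up the angle gauge, stand it upright on the saddle's rounded back and rock it there sideways, without bearing down hard, until its swinging pointer has settled between the two prongs of the mark. Finish while still holding it like that, with its foot lightly pressed on the saddle and touching nothing else, the jaw still shut, and leave the other things alone.

Things in the scene. Friction and masses are not known exactly. Their poses are not given: they have to be found in the camera images.
- clamp: Fixed aluminium slide clamp. Base plate 70 (x) x 250 (y) x 12 mm high, reaching from y = -170 to +80 mm; at its +y end a fixed jaw 30 mm high above the plate whose inner face is at y = +45 mm. The movable jaw slides along y. Origin: on the table, under the middle of the widest gap between the jaws
- jaw (a joint): Travel of the movable jaw in m along the clamp's +y, 0 = fully open (gap 90 mm), gap = 90 mm minus travel; 0.050 when shut on the 40 mm wide saddle. It slides stiffly (about 5 N of friction) and stays where it is left
- jaw_grip (a point): Point on the movable jaw's upright dark steel grip bar, 24 (clamp x) x 16 (clamp y) mm, which sticks up 47 mm out of the 28 mm high jaw block; its top is 15 mm above this point, which is 72 mm above the table and 34 mm behind the jaw's face. Axes as the clamp's
- saddle: Loose steel block between the jaws, standing on the clamp plate: 44 (x) x 40 (y) mm, 70 mm high, its top a half round of 20 mm radius whose axis runs along x. 0.45 kg. Origin: centre of its underside, 12 mm above the table. It is twisted a little until the jaws square it to the clamp
- crown (a point): Highest point of the saddle's rounded back, in the middle; 82 mm above the table. The half round's axis is 20 mm below it
- gauge: Loose angle gauge, about 0.36 kg, 168 mm high, standing on the table on its flat foot 44 (x) x 70 (y) x 10 mm. Round black case 100 mm across, 14 mm thick, centre 68 mm above the foot's underside, white dial on its +x face (away from the robot). On top a handle, see handle. Origin: centre of the foot's underside; z up through the handle
- handle (a point): Middle of the gauge's handle, a block 26 (x) x 20 (y) x 44 mm high; 146 mm above the underside of the foot, 28 mm above the top edge of the case. Axes as the gauge's: grip it across y
- pointer (a joint): Angle in rad of the freely swinging pendulum pointer on the dial, turning about the gauge's x axis at the case's centre: 0 when it points to the foot, positive when its tip is toward the gauge's +y. It always hangs plumb once settled, about 1 s after a movement, so it reads + a when the gauge leans with its handle toward +y by a
- mark (a joint): Angle in rad of the mark on the same scale and axis as the pointer (stiff, does not move by itself); between 0.18 and 0.42, so on the +y side
- pointer_tip (a point): Tip of the dark pointer, 38 mm from its pivot; z axis runs from the tip to the pivot
- mark_gap (a point): Middle of the gap between the mark's two steel prongs, 38 mm from the same pivot, the gap 5.5 mm wide; the pointer's tip must settle between them. z axis runs to the pivot
- screwdriver: Bystander: screwdriver lying on the table
- screw_tray: Bystander: white divided tray, 110 x 170 x 35 mm
- post: Bystander: steel post 13 mm thick, 110 mm high, on a round base 52 mm across
- laser_case: Bystander: black box 60 x 50 x 35 mm
There are look-alikes about, which are no part of the job. There is more than one size of the gauge; the one meant has the size given above. What is shaped like the saddle but green or yellow is not meant.

How it is judged:
On the way, in this order (a step that is already met when the one before it is completed fails the run):
1. the movable jaw is shut on the saddle and presses it with more than 3 N (contact force between jaw and saddle above 3 N and value of joint jaw above 0.047 m), for 0.2 s.
2. the gauge stands upright (within 0.1 rad) on the saddle, clear of the table (contact force between gauge and saddle above 0.7 N and angle between gauge's own z axis and vertical below 0.1 rad and height (world z) of gauge above 0.07 m), for 0.2 s.
3. rocked on the saddle, the pointer comes to rest between the prongs (contact force between gauge and saddle above 0.7 N and angle between the z axis of pointer_tip and the z axis of mark_gap, either way round below 0.06 rad), for 0.4 s.
At the end, for the whole second after the job is handed in: Fingers hold the gauge (over 2 N); its foot, over 70 mm above the table, presses the saddle (over 0.7 N) and is clear of the clamp; the pointer is still and within 0.06 rad of the middle of the mark; the saddle is upright within 0.06 rad, jaw travel 47 to 53 mm (all of step 3 and velocity of joint pointer between -0.4 and 0.4 rad/s and contact force between the fingers and gauge above 2 N and height (world z) of gauge above 0.07 m and contact force between gauge and clamp below 0.1 N and angle between saddle's own z axis and vertical below 0.06 rad and value of joint jaw between 0.047 and 0.053 m); the arm keeps its last pose, push and grip.
It fails at once if a bystander was moved more than 20 mm (distance of any of screwdriver, screw_tray, post, laser_case from where it was at the start of the episode above 0.02 m).
It fails at once if the gauge was pressed on the saddle with more than 40 N (contact force between gauge and saddle above 40 N).
It also fails if it takes over 64 s, if anything falls off the work surface, if the arm or the gripper's body presses on something with over 40 N, if the wrist force passes 120 N, or if a joint passes its speed limit or range.

ROBOT

A 6-joint arm with a two-finger parallel gripper is mounted at the origin on the work surface. World frame = base frame: x ahead of the robot, y to its left, z up, the work surface at z = 0. Lengths are in m, angles in rad, forces in N, time in s.
With the tool pointing down it reaches from about 0.375 to 0.9 m from the base axis. Payload 3.1 kg.
Tool frame: the origin (TCP) lies at the centre of the arm's flange, where the gripper is bolted on; the fingertips stand robot.tip_extent ahead of it and the grasp point (between the pads) lies 164 mm ahead of it (robot.tip_extent is the distance from the TCP to the fingertips, in m); z points along the fingers, y is the line along which they close (so a half turn about z gives the same grasp; the last joint's range is limited). The gripper opens to 87 mm and grips with 3 to 60 N. Pads are 19 mm wide; open, the fingers measure 117 mm over their backs; the gripper's body (75 mm by 190 mm) begins 51 mm behind the grasp point.
Start: joints at [-1.385, 0.527, 1.433, -0, 1.181, -0.178], TCP at [0.222, -0.584, 0.405] pointing down, gripper open.
Joint ranges: [-3.08, 3.08], [-0.75, 2.2], [0.22, 2.44], [-1.43, 4.57], [0, 2.65], [-2.85, 2.85]. Speed limits (rad/s): [2.79, 2.79, 3.14, 3.14, 3.14, 3.14].

INTERFACE

Orientations are given as a unit quaternion [x, y, z, w].
In Python, from rig import get_obs, camera, hand_in, cut_out, robot gives the robot as it stands.
- The arm moves only by the tool step_arm, never from a script. Its argument "rows" is a list of rows, each a list of 6 numbers: the shift along the world's x, y, z in m, then the turn, a rotation vector about the world's x, y, z in degrees. A call has 1 to 12 rows; each row shifts and turns the commanded pose from where the row before left it; what a row does not reach is not made up. A row lasts 1/8 s, in which the tool goes at most 62.5 mm and 10.7 degrees, less where a joint would pass 70% of its speed; a pose out of reach is approached as far as the arm can. A call is refused whole if a number of a shift passes 0.0625 or a number of a turn 10.7, either way. A call with a gripper value outside its range is refused whole. "jaw" is the finger opening in m, from 0 to 0.087, set as the call begins (left out, the last holds). The fingers move at their own pace and stop on an object; "squeeze" is the grip in N (left out, the last holds). Time passes only in rows, so rows that do not move let the fingers close. It gives the time, the measured TCP pose, the force, the opening and the grip force at its end, in the units of the state.
- get_obs(): the state, without advancing time (a new reading comes with each control period).
- camera(name): name is "side" or "top"; returns a dict with "pixels" (400x640x3 uint8, blue, green, red), "depth" (400x640 float32, m along the optical axis (not along the pixel's ray), 0 where there is no reading), "fov_y" (degrees; the focal length in pixels is half the picture's height over the tangent of half this angle, whatever the lens; pixels are square), "cx", "cy" (the principal point, pixels), "extrinsics" (4x4, takes a point from camera to world coordinates). Camera axes: x right, y up, looking along -z (the intrinsics and any distortion apply to the point x, -y, -z); pixel columns grow to the right and rows downward; lengths in m; the calibration is good to about 2 mm. A picture is of the moment at which its call begins.
- hand_in(): hands the job in; it is judged then, once.
Trained networks look in the newest picture that a camera, given by its name, has taken for a name from the list of things; names that differ only in an ending like _2 or _b are one class to them, and where a whole thing is asked for, a point or a joint stands for the part that bears it (a point fixed in the world has none). Each returns a list of dicts, best first, with "confidence" (0 to 1); they miss things now and then, are a little off and sometimes report something else, mostly with a low value. They report only what shows in the picture. A call takes as long as a camera call. They do not tell look-alikes from the thing itself.
- cut_out(label, camera): "region" (400x640 bool, what is visible of it) and "extent" ([centre column, centre row, width, height] in pixels, round what is visible of it).
The state is a dict: "time": time; "q": joint angles; "joint_velocities": joint speeds; "joint_torque": joint torques, N m; "position": TCP position; "tool_rot": TCP orientation; "ft_force": force on the tool from outside, world axes, zero at the start; "moment": the same for the moment, N m; "grip_width": finger opening in m; "grip_force": force on a finger pad.
Only numpy, scipy, OpenCV 4.12 (cv2) and the standard library are available. Lean on these libraries where they do the work, as an engineer would, in place of code of your own. Each camera call takes 0.05 s, during which the arm holds its last target. There are 200 camera calls.

## Working session

There is one attempt and no reset: what is moved stays moved. The work goes in short steps, Python scripts to look and compute and a tool call to move; the robot and the scene stay as the last step left them, time stands still between calls to the robot, and variables do not carry over. Pictures are saved under pics/ and viewed, at most 10 in all, crops included, and the job is handed in when it is done.

Besides the shell and the picture viewer there is one more tool, called after "Emit:" as name(argument=value, ...), one argument or row to a line, values as JSON. step_arm: Moves the arm, as the interface text tells. Its arguments: {"type":"object","properties":{"rows":{"type":"array"},"jaw":{"type":"number"},"squeeze":{"type":"number"}},"required":["rows"]}

```bash
ls; mkdir -p pics
cat > h.py <<'E'
import numpy as np, cv2
from rig import get_obs, camera, hand_in, cut_out, robot
def shot(n):
    c=camera(n); c['f']=200/np.tan(np.radians(c['fov_y'])/2); return c
def cloud(c):
    v,u=np.mgrid[0:400,0:640]; d=c['depth']; f=c['f']
    P=np.stack([(u-c['cx'])/f*d,-(v-c['cy'])/f*d,-d,np.ones_like(d)],-1)@c['extrinsics'].T
    P=P[...,:3]; P[d<=0]=np.nan; return P
E
python3 - <<'E'
from h import *
print(vars(robot) if hasattr(robot,'__dict__') else robot); print(get_obs())
for n in('side','top'):
    c=shot(n); cv2.imwrite(f'pics/{n}0.png',c['pixels']); P=cloud(c)
    print(n,{k:v for k,v in c.items() if k not in('pixels','depth')}, np.isnan(P).mean())
    for l in('clamp','jaw_grip','jaw','saddle','gauge','handle','pointer','mark','screwdriver','screw_tray','post','laser_case'):
        for r in cut_out(l,n)[:4]:
            print(l,round(r['confidence'],2),np.round(r['extent']),np.round(np.nanmedian(P[r['region']],0),3))
E
```

```text
pics
{}
{'time': 0.0, 'q': array([-1.38549647e+00,  5.28484207e-01,  1.43389880e+00, -4.39201319e-06,
        1.18138037e+00, -1.78522248e-01]), 'joint_velocities': array([-0.00084654, -0.00035571, -0.00021585,  0.00076425,  0.00054059,
       -0.00096446]), 'joint_torque': array([ 2.77575697e-05, -4.40037096e+01, -1.76594210e+01,  6.34410605e-02,
        5.82223583e-02, -1.58458406e-04]), 'position': array([ 0.22235608, -0.58374588,  0.40376123]), 'tool_rot': array([ 9.83499031e-01,  1.80910139e-01, -5.70875285e-06, -1.08534999e-03]), 'ft_force': array([ 1.23234376, -0.2821103 , -0.09061712]), 'moment': array([ 0.00880594, -0.00472586, -0.00837316]), 'grip_force': 0.0, 'grip_width': 0.08698109340654135}
side {'fov_y': 43.69963625762657, 'cx': 324.8991066855134, 'cy': 203.35609415452834, 'extrinsics': array([[-0.90461108,  0.21378728, -0.36874625,  0.13282515],
       [-0.4261026 , -0.47538106,  0.76970736,  0.89675122],
       [-0.01074134,  0.85340954,  0.52113029,  0.69282593],
       [ 0.        ,  0.        ,  0.        ,  1.        ]]), 'f': np.float64(498.77749113730255)} 0.00
[... 1765 characters left out ...]
[ 0.635 -0.361  0.129]
gauge 0.58 [458. 285.  60.  44.] [ 0.338 -0.298  0.12 ]
handle 0.9 [456. 282.  53.  48.] [ 0.339 -0.297  0.127]
handle 0.76 [474. 167.  60.  40.] [ 0.635 -0.361  0.119]
handle 0.75 [450. 226.  40.  19.] [ 0.486 -0.299  0.085]
mark 0.62 [314. 201.  15.  20.] [0.554 0.052 0.042]
screwdriver 0.58 [406. 132.  25.  61.] [ 0.784 -0.216  0.022]
screw_tray 0.63 [297. 134.  57.  39.] [0.758 0.104 0.007]
post 0.73 [290. 201.  13.  14.] [0.56  0.119 0.08 ]
post 0.7 [189. 215.  25.  16.] [0.526 0.403 0.011]
laser_case 0.73 [365. 271.  18.  23.] [ 0.367 -0.08   0.036]
laser_case 0.62 [312. 202.  85.  30.] [0.554 0.046 0.014]
laser_case 0.39 [289. 200.  18.  18.] [0.558 0.119 0.079]
```

Run:
```python
import cv2,numpy as np
s=cv2.imread('pics/side0.png');t=cv2.imread('pics/top0.png')
cv2.imwrite('pics/side_c.png',cv2.resize(s[80:380,180:500],(640,600),interpolation=2))
cv2.imwrite('pics/top_c.png',cv2.resize(t[90:330,180:520],(800,565),interpolation=2))
```

```text
(no output)
```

View pics/side_c.png

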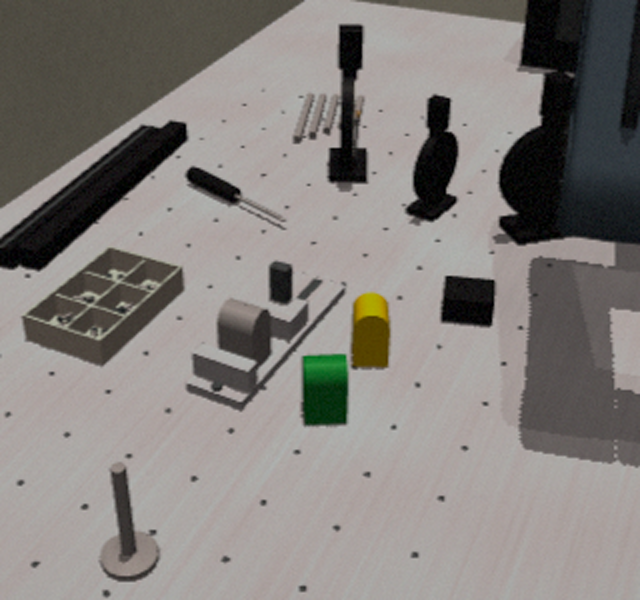

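View pics/top_c.png

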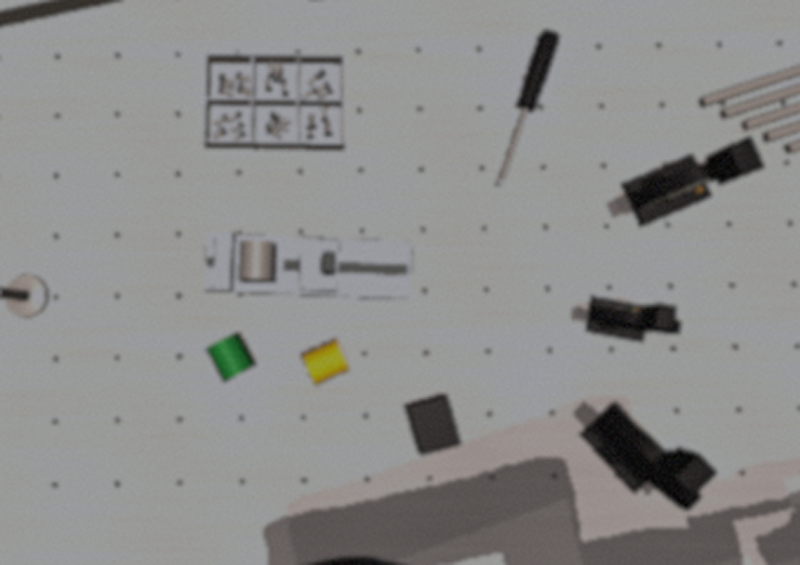

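Side crop: saddle (grey) between the jaws at about (245,330), movable jaw's grip bar at (280,280), and three gauges at (347,100), (435,155) and (535,165). In the top crop they are at (685,180), (630,318) and (650,455). Next I measure sizes and poses.

Run:
```python
from h import *
C={n:shot(n) for n in('side','top')}
cl={n:cloud(C[n])[...,:].reshape(-1,3) for n in C}
for n in C:
  P=cl[n]; P=P[~np.isnan(P[:,0])]
  for g in((.635,-.358),(.484,-.297),(.341,-.29)):
    m=(np.hypot(P[:,0]-g[0],P[:,1]-g[1])<.075)&(P[:,2]>.008)&(P[:,2]<.2); Q=P[m]
    print(n,g,len(Q),'z99',np.round(np.percentile(Q[:,2],[98,99.5]),3))
    for a,b in((.004,.02),(.03,.1),(.12,.15),(.148,.18)):
      q=Q[(Q[:,2]>a)&(Q[:,2]<b)]
      if len(q)>8:
        r=cv2.minAreaRect((q[:,:2]*1000).astype(np.float32)); print('  ',a,b,len(q),np.round(r[0]),np.round(r[1]),round(r[2],1))
P=cl['top'];P=P[~np.isnan(P[:,0])]
box=(abs(P[:,0]-.555)<.06)&(abs(P[:,1]-.04)<.17)
for a,b in((.006,.02),(.03,.036),(.036,.05),(.06,.095)):
  q=P[box&(P[:,2]>a)&(P[:,2]<b)]
  r=cv2.minAreaRect((q[:,:2]*1000).astype(np.float32)); print('clamp',a,b,len(q),np.round(r[0]),np.round(r[1]),round(r[2],1), 'z',np.round(np.percentile(q[:,2],[5,50,95]),3))
q=P[box&(P[:,2]>.06)]
for s in (q[q[:,1]>.09],q[q[:,1]<.09]):
  print('top bits',len(s),np.round(s.mean(0),4),np.round(s.min(0),3),np.round(s.max(0),3))
q=P[box&(P[:,2]>.008)&(P[:,2]<.02)]
# clamp plate edges: x range as function of y
for y in np.arange(-.08,.17,.02):
  s=q[abs(q[:,1]-y)<.006]
  if len(s): print(round(y,2),np.round([s[:,0].min(),s[:,0].max()],4))
```

```text
side (0.635, -0.358) 721 z99 [0.196 0.199]
   0.004 0.02 223 [ 643. -372.] [ 56. 101.] 23.4
   0.03 0.1 140 [ 630. -345.] [21. 83.] 13.1
   0.12 0.15 102 [ 631. -335.] [17. 46.] 23.5
   0.148 0.18 123 [ 634. -352.] [32. 34.] 24.1
side (0.484, -0.297) 910 z99 [0.166 0.168]
   0.004 0.02 114 [ 488. -302.] [68. 45.] 80.7
   0.03 0.1 452 [ 483. -306.] [110.  18.] 74.2
   0.12 0.15 106 [ 484. -298.] [30. 19.] 18.4
   0.148 0.18 103 [ 487. -304.] [27. 30.] 73.3
side (0.341, -0.29) 1602 z99 [0.194 0.199]
   0.004 0.02 211 [ 347. -297.] [65. 66.] 41.7
   0.03 0.1 580 [ 351. -283.] [81. 23.] 35.9
   0.12 0.15 282 [ 352. -290.] [70. 29.] 43.5
   0.148 0.18 176 [ 337. -296.] [37. 41.] 85.0
top (0.635, -0.358) 790 z99 [0.194 0.198]
   0.004 0.02 405 [ 645. -373.] [61. 94.] 22.2
   0.03 0.1 45 [ 623. -345.] [17. 73.] 3.6
   0.12 0.15 128 [ 629. -334.] [20. 40.] 22.8
   0.148 0.18 123 [ 636. -351.] [34. 30.] 14.5
top (0.484, -0.297) 532 z99 [0.17  0.172]
   0.004 0.02 176 [ 488. -308.] [71. 44.] 77.7
   0.03 0.1 100 [ 489. -306.] [97. 21.] 77.8
   0.12 0.15 40 [ 488. -298.] [26.  7.] 5.3
   0.148 
[... 258 characters left out ...]
29.] 18.1
clamp 0.006 0.02 1347 [555.  46.] [113. 319.] 1.2 z [0.009 0.013 0.016]
clamp 0.03 0.036 19 [555.  93.] [125.  67.] 84.5 z [0.031 0.033 0.035]
clamp 0.036 0.05 478 [562. 102.] [144.  67.] 88.9 z [0.039 0.042 0.045]
clamp 0.06 0.095 303 [559.  87.] [109.  44.] 87.7 z [0.069 0.081 0.09 ]
top bits 249 [0.5602 0.1217 0.0782] [0.538 0.103 0.061] [0.583 0.141 0.087]
top bits 54 [0.5553 0.0397 0.0879] [0.545 0.033 0.076] [0.566 0.047 0.093]
-0.06 [0.5167 0.5851]
-0.04 [0.5169 0.5857]
-0.02 [0.5201 0.5861]
0.0 [0.5205 0.5891]
0.02 [0.5208 0.5895]
0.04 [0.5212 0.5897]
0.06 [0.5242 0.5273]
0.08 [0.5246 0.5935]
0.1 [0.5249 0.5937]
0.12 [0.5281 0.5939]
0.14 [0.5283 0.5943]
0.16 [0.5286 0.5681]
```

Emit:
step_arm(
  rows=[
    [0.027,0.051,0.015,0,0,-2],
    [0.027,0.051,0.015,0,0,-2],
    [0.028,0.052,0.01,0,0,-2],
    [0.028,0.052,0,0,0,-2],
    [0.028,0.052,0,0,0,-2],
    [0.028,0.052,0,0,0,-2],
    [0.028,0.052,0,0,0,-2],
    [0.028,0.052,0,0,0,-2],
    [0.028,0.052,0,0,0,-2],
    [0.028,0.052,0,0,0,-2],
    [0.028,0.052,0,0,0,-2],
    [0.027,0.055,-0.02,0,0,-2],
  ],
  jaw=0.045,
  squeeze=20,
)

```text
time: 2.9
position: [0.556, 0.0411, 0.4269]
tool_rot: [1.0, -0.028, 0.003, 0.0]
ft_force: [0.7, -0.4, 1.4]
grip_width: 0.0446
grip_force: 0.0
```

```bash
python3 -c "
from h import *
from scipy.spatial.transform import Rotation as R
o=get_obs();print(robot.tip_extent,o['position'],o['ft_force'],o['q'],R.from_quat(o['tool_rot']).as_matrix())"
```

```text
0.1822 [0.55604309 0.0410529  0.42687238] [ 0.71274014 -0.40959648  1.36154621] [-1.26676325e-01  4.09638800e-01  1.57960264e+00 -2.38374563e-04
  1.14689761e+00  1.50030880e+00] [[ 9.98412694e-01 -5.60635536e-02  5.38243548e-03]
 [-5.60594818e-02 -9.98427021e-01 -9.04529386e-04]
 [ 5.42468016e-03  6.01357077e-04 -9.99985105e-01]]
```

Emit:
step_arm(
  rows=[
    [0,-0.001,-0.05,0,0,0],
    [0,0,-0.05,0,0,0],
    [0,0,-0.05,0,0,0],
    [0,0,-0.03,0,0,0],
    [0,0,-0.01,0,0,0],
    [0,0,0,0,0,0],
  ],
)

```text
time: 3.65
position: [0.5549, 0.0382, 0.2354]
tool_rot: [1.0, -0.028, -0.0, -0.0]
ft_force: [1.2, -0.9, 0.6]
grip_width: 0.0448
grip_force: 0.0
```

Emit:
step_arm(
  rows=[
    [0,0,0,0,0,0],
    [0,0,0,0,0,0],
    [0,0,0,0,0,0],
    [0,0,0,0,0,0],
  ],
  jaw=0.005,
)

```text
time: 4.15
position: [0.5549, 0.0388, 0.2362]
tool_rot: [1.0, -0.028, 0.001, -0.001]
ft_force: [-0.4, 3.8, 5.5]
grip_width: 0.0158
grip_force: 20.0
```

Emit:
step_arm(
  rows=[
    [0.0005,0.01,0,0,0,0],
    [0.0005,0.01,0,0,0,0],
    [0.0005,0.01,0,0,0,0],
    [0.0005,0.008,0,0,0,0],
    [0.0005,0.006,0,0,0,0],
    [0,0,0,0,0,0],
  ],
)

```text
time: 4.9
position: [0.5574, 0.0811, 0.2362]
tool_rot: [1.0, -0.027, 0.001, 0.001]
ft_force: [-1.3, -5.5, 5.6]
grip_width: 0.0158
grip_force: 20.0
```

Emit:
step_arm(
  rows=[
    [0.0002,0.003,0,0,0,0],
    [0.0002,0.003,0,0,0,0],
    [0,0.001,0,0,0,0],
    [0,0.001,0,0,0,0],
    [0,0,0,0,0,0],
  ],
)

```text
time: 5.52
position: [0.5578, 0.0844, 0.2362]
tool_rot: [1.0, -0.025, -0.0, 0.006]
ft_force: [-3.3, -27.6, 5.2]
grip_width: 0.0163
grip_force: 20.0
```

Emit:
step_arm(
  rows=[
    [0,0.001,0,0,0,0],
    [0,0.001,0,0,0,0],
    [0,0,0,0,0,0],
  ],
)

```text
time: 5.9
position: [0.5579, 0.085, 0.2361]
tool_rot: [1.0, -0.024, -0.001, 0.008]
ft_force: [-3.3, -33.3, 5.7]
grip_width: 0.0158
grip_force: 20.0
```

Run:
```python
from h import *
c=shot('side'); cv2.imwrite('pics/s1.png',cv2.resize(c['pixels'][180:300,240:400],(800,600),interpolation=2))
P=cloud(c).reshape(-1,3);P=P[~np.isnan(P[:,0])]
o=get_obs(); print(o['position'],o['ft_force'],o['moment'])
```

```text
[0.55793003 0.08493424 0.23613749] [ -3.83193347 -33.66851972   5.8445333 ] [-5.51773174  0.53309436 -0.09838605]
```

View pics/s1.png

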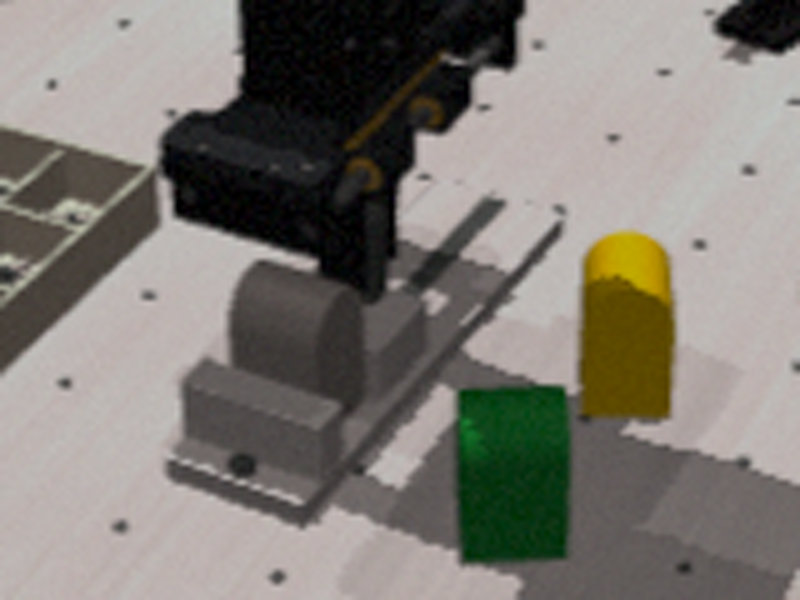

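The view shows the saddle up against the movable jaw block. The top view suggests a starting gap of about 80 mm, so 43 mm of motion with a 33 N stall means it is shut. I'll release and check.

Emit:
step_arm(
  rows=[
    [0,-0.002,0,0,0,0],
    [0,-0.001,0,0,0,0],
  ],
)

```text
time: 6.2
position: [0.5578, 0.0839, 0.2361]
tool_rot: [1.0, -0.026, -0.0, 0.005]
ft_force: [-2.4, -21.6, 6.2]
grip_width: 0.0157
grip_force: 19.9
```

Emit:
step_arm(
  rows=[
    [0,0,0,0,0,0],
    [0,0,0,0,0,0],
    [0,0,0.02,0,0,0],
    [0,0,0.06,0,0,0],
    [0,-0.01,0.06,0,0,0],
    [-0.01,-0.06,0.01,0,0,0],
    [-0.01,-0.06,0,0,0,-1],
    [-0.01,-0.06,0,0,0,-2],
    [-0.01,-0.06,0,0,0,-2],
    [-0.01,-0.06,0,0,0,-2],
    [-0.01,-0.06,0,0,0,-1],
    [0,0,0,0,0,0],
  ],
  jaw=0.03,
)

```text
time: 7.7
position: [0.4969, -0.285, 0.3852]
tool_rot: [0.995, -0.1, 0.001, 0.001]
ft_force: [-0.1, 0.7, -0.5]
grip_width: 0.0301
grip_force: 0.0
```

Run:
```python
from h import *
C={n:shot(n) for n in('side','top')}
for n in C: np.savez('pics/'+n+'_shut.npz',**C[n])
P=cloud(C['top']).reshape(-1,3);P=P[~np.isnan(P[:,0])]
box=(abs(P[:,0]-.555)<.06)&(P[:,1]>-.05)&(P[:,1]<.25)&(P[:,2]>.06)
q=P[box]
for s in (q[q[:,1]>.107],q[q[:,1]<.107]): print(len(s),np.round(s.mean(0),4),np.round(s.min(0),4),np.round(s.max(0),4))
s=q[q[:,1]>.107];m=s[s[:,2]>.075];print('crown strip',np.round(m.mean(0),4),cv2.minAreaRect((m[:,:2]*1000).astype(np.float32)))
box=(abs(P[:,0]-.558)<.03)&(P[:,1]>-.08)&(P[:,1]<.25)
for a,b in((.037,.047),(.006,.02)):
  ys=np.sort(P[box&(P[:,2]>a)&(P[:,2]<b)][:,1]); print(a,np.round([ys[0],ys[-1]],4),[(round(ys[i],4),round(ys[i+1],4)) for i in np.where(np.diff(ys)>.006)[0]])
cv2.imwrite('pics/t2.png',cv2.resize(C['top']['pixels'][150:250,240:400],(800,500),interpolation=2))
# gauge refine
for n in C:
  P=cloud(C[n]).reshape(-1,3);P=P[~np.isnan(P[:,0])]
  m=(np.hypot(P[:,0]-.487,P[:,1]+.305)<.075)&(P[:,2]<.18)
  for a,b in((.006,.014),(.164,.175),(.135,.16)):
    r=P[m&(P[:,2]>a)&(P[:,2]<b)]
    if len(r)>8:print(n,a,len(r),np.round(r.mean(0),4),cv2.minAreaRect((r[:,:2]*1000).astype(np.float32)))
print(get_obs()['position'],get_obs()['ft_force'])
```

```text
249 [0.5604 0.1327 0.0778] [0.5387 0.1139 0.0601] [0.5828 0.1548 0.0863]
59 [0.5574 0.08   0.0862] [0.5462 0.0728 0.0678] [0.5694 0.0892 0.0922]
crown strip [0.5609 0.1341 0.0807] ((561.5693969726562, 135.33868408203125), (31.591575622558594, 43.425941467285156), 84.36245727539062)
0.037 [0.0685 0.1748] [(np.float64(0.1158), np.float64(0.157))]
0.006 [-0.0671  0.2045] [(np.float64(0.0702), np.float64(0.1155)), (np.float64(0.1555), np.float64(0.1719)), (np.float64(0.1898), np.float64(0.2045))]
side 0.006 129 [ 0.4833 -0.2955  0.009 ] ((487.0406188964844, -305.1711120605469), (74.11138153076172, 45.851627349853516), 79.00132751464844)
side 0.164 34 [ 0.4865 -0.3043  0.1664] ((488.95343017578125, -304.8128662109375), (20.44318962097168, 26.46452522277832), 69.74897766113281)
side 0.135 100 [ 0.4847 -0.2984  0.1477] ((485.15155029296875, -299.0696716308594), (30.30709457397461, 17.078575134277344), 16.75555419921875)
top 0.006 65 [ 0.4703 -0.3006  0.0105] ((457.65673828125, -298.2951965332031), (132.52464294433594, 64.69779968261719), 66.34133911132812)
[ 0.49710202 -0.28089314  0.38484681] [-0.38588468  0.0439128  -0.33341853]
```

View pics/t2.png

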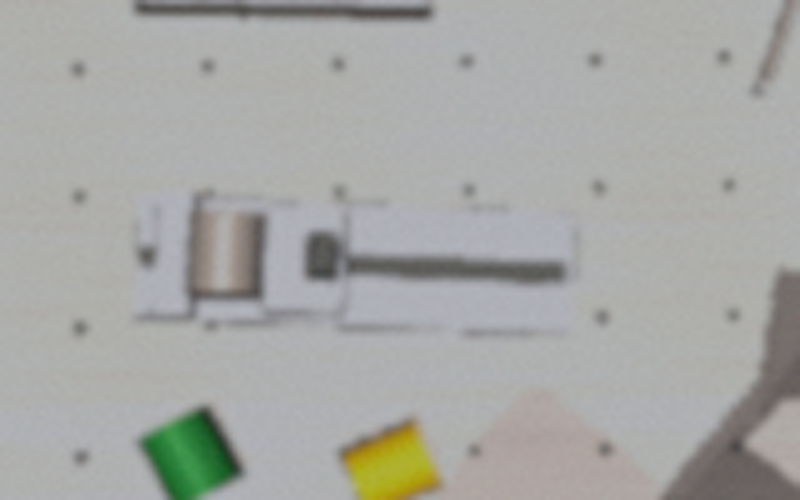

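The top view shows the saddle (225,253) tight between both jaws, about 40 mm apart. Now the gauge.

Emit:
step_arm(
  rows=[
    [-0.009,-0.024,0,0,0,0],
    [0,0,0,0,0,0],
    [0,0,-0.03,0,0,0],
    [0,0,-0.03,0,0,0],
    [0,0,-0.013,0,0,0],
    [0,0,0,0,0,0],
  ],
  jaw=0.06,
)

```text
time: 8.55
position: [0.4887, -0.3035, 0.3117]
tool_rot: [0.995, -0.097, -0.001, -0.001]
ft_force: [-0.5, 0.1, -0.6]
grip_width: 0.0599
grip_force: 0.0
```

Emit:
step_arm(
  rows=[
    [0,0,0,0,0,0],
    [0,0,0,0,0,0],
    [0,0,0,0,0,0],
    [0,0,0,0,0,0],
    [0,0,0,0,0,0],
  ],
  jaw=0.005,
  squeeze=40,
)

```text
time: 9.18
position: [0.4885, -0.3051, 0.3126]
tool_rot: [0.995, -0.097, 0.0, 0.001]
ft_force: [0.2, 1.3, -3.7]
grip_width: 0.0197
grip_force: 39.9
```

Emit:
step_arm(
  rows=[
    [0,0,0.005,0,0,0],
    [0,0,0.02,0,0,0],
    [0,0,0.05,0,0,0],
    [0,0,0.05,0,0,0],
    [0,0,0,0,0,0],
  ],
)

```text
time: 9.8
position: [0.4893, -0.3053, 0.4415]
tool_rot: [0.995, -0.097, 0.004, 0.003]
ft_force: [-0.2, -0.6, -4.6]
grip_width: 0.0197
grip_force: 39.9
```

```bash
python3 -c "
from h import *
o=get_obs();print(o)"
```

```text
{'time': 9.8, 'q': array([-7.51548350e-01,  4.19669640e-01,  1.51621850e+00,  2.86549233e-04,
        1.19596163e+00,  1.01372561e+00]), 'joint_velocities': array([-0.00368452,  0.0601131 ,  0.09032224, -0.00438565, -0.01898176,
        0.00025988]), 'joint_torque': array([ 2.85926610e-01, -4.29437757e+01, -1.94426107e+01,  1.00508812e-01,
        3.26299192e-01, -2.60973633e-03]), 'position': array([ 0.48929866, -0.30527793,  0.44148892]), 'tool_rot': array([ 0.99525918, -0.09713606,  0.00394662,  0.00285881]), 'ft_force': array([-0.18755681, -0.6438295 , -4.55910017]), 'moment': array([ 0.02314836,  0.01271311, -0.02566446]), 'grip_force': 39.912605424178764, 'grip_width': 0.01970580097727223}
```

Emit:
step_arm(
  rows=[
    [0,0.02,0.04,0,0,5],
    [0,0.04,0.03,0,0,9],
    [-0.012,0.055,0.015,0,0,9],
    [-0.012,0.055,0.015,0,0,9],
    [-0.012,0.055,0.015,0,0,9],
    [-0.012,0.055,0.015,0,0,9],
    [-0.012,0.055,0.01,0,0,9],
    [-0.012,0.055,0.01,0,0,9],
    [-0.012,0.055,0.01,0,0,9],
    [-0.012,0.055,0.01,0,0,9],
    [-0.012,0.055,0.01,0,0,9],
    [-0.012,0.055,0,0,0,9],
  ],
)

```text
time: 11.3
position: [0.3676, 0.307, 0.6159]
tool_rot: [0.687, 0.726, -0.001, -0.0]
ft_force: [1.2, 0.4, -4.3]
grip_width: 0.0199
grip_force: 39.9
```

Emit:
step_arm(
  rows=[
    [-0.012,0.055,0,0,0,9],
    [-0.012,0.055,0,0,0,9],
    [-0.012,0.04,0,0,0,5],
    [-0.005,0.015,0,0,0,0],
    [0,0,0,0,0,0],
    [0,0,0,0,0,0],
    [0,0,0,0,0,0],
    [0,0,0,0,0,0],
    [0,0,0,0,0,0],
    [0,0,0,0,0,0],
    [0,0,0,0,0,0],
    [0,0,0,0,0,0],
  ],
)

```text
time: 12.8
position: [0.3275, 0.4703, 0.6173]
tool_rot: [0.531, 0.847, -0.0, -0.0]
ft_force: [0.1, -0.9, -4.0]
grip_width: 0.0191
grip_force: 39.9
```

Run:
```python
from h import *
from scipy.spatial.transform import Rotation as R
c=shot('side'); np.savez('pics/dial.npz',**c); o=get_obs()
np.savez('pics/dial_o.npz',**o)
M=R.from_quat(o['tool_rot']).as_matrix(); print(o['position'],M)
p=o['position']+M@[0,0,.164+.078]
E=np.linalg.inv(c['extrinsics']); q=E@[*p,1]
u=c['cx']+c['f']*q[0]/-q[2]; v=c['cy']-c['f']*q[1]/-q[2]; print(u,v,-q[2])
a,b=int(u)-75,int(v)-56
cv2.imwrite('pics/dial.png',cv2.resize(c['pixels'][max(b,0):b+112,max(a,0):a+150],None,fx=5,fy=5,interpolation=2)); print(a,b)
```

```text
[0.32745786 0.47032466 0.6173573 ] [[-4.36029688e-01  8.99932281e-01  1.97463557e-05]
 [ 8.99932281e-01  4.36029688e-01 -1.56207471e-05]
 [-2.26676119e-05  1.09592735e-05 -1.00000000e+00]]
332.8749879900067 226.82254213404602 0.5654409371034399
257 170
```

View pics/dial.png

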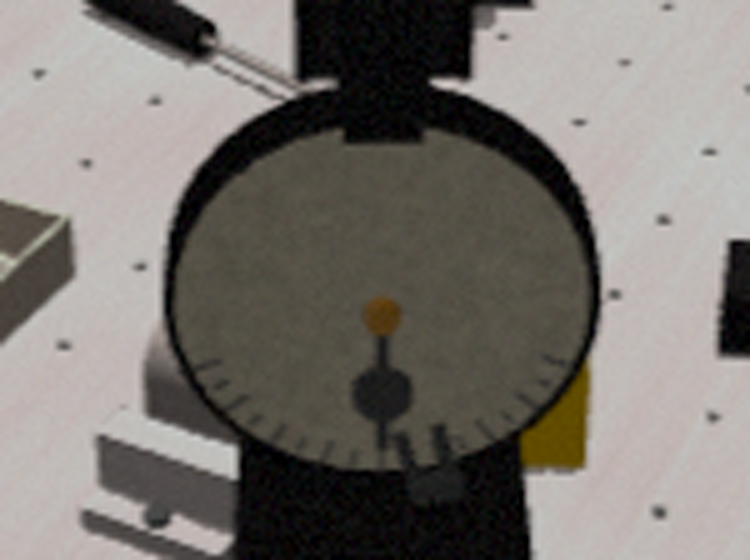

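The dial view shows the pointer hanging straight from the pivot (382,315) to its tip (382,450). The prongs are to its right, at about (404,450) and (440,440). I'll rectify the dial plane to read the angle.

```bash
cat > rect.py <<'E'
from h import *
from scipy.spatial.transform import Rotation as R
def rect(c,o,off=.010,cal=(0,0)):
    M=R.from_quat(o['tool_rot']).as_matrix(); p=o['position']+M@[0,0,.242]
    gx,gy,gz=M[:,0],-M[:,1],-M[:,2]   # gauge axes
    n=800; s=.0001
    J,I=np.meshgrid(np.arange(n),np.arange(n)); y=(J-n/2)*s; z=-(I-n/4)*s
    W=p+off*gx+y[...,None]*gy+z[...,None]*gz
    E=np.linalg.inv(c['extrinsics']); q=W@E[:3,:3].T+E[:3,3]
    u=c['cx']+c['f']*q[...,0]/-q[...,2]+cal[0]; v=c['cy']-c['f']*q[...,1]/-q[...,2]+cal[1]
    return cv2.remap(np.ascontiguousarray(c['pixels']),u.astype(np.float32),v.astype(np.float32),cv2.INTER_CUBIC)
E
python3 - <<'E'
from rect import *
c=dict(np.load('pics/dial.npz'));o=dict(np.load('pics/dial_o.npz'))
im=rect(c,o)
hsv=cv2.cvtColor(im,cv2.COLOR_BGR2HSV); m=(hsv[...,1]>150)&(hsv[...,2]>90)&(hsv[...,0]>5)&(hsv[...,0]<25)
ys,xs=np.where(m); print('pivot',xs.mean(),ys.mean(),m.sum())
px,py=xs.mean(),ys.mean()
g=cv2.GaussianBlur(cv2.cvtColor(im,cv2.COLOR_BGR2GRAY),(0,0),5).astype(np.float32)
from scipy.ndimage import map_coordinates as mc
from scipy.signal import find_peaks
t=np.arange(-.15,.6,.005)
for r in(300,320,335,350,365,380,395,410):
    L=mc(g,[py+r*np.cos(t),px+r*np.sin(t)],order=1); k=find_peaks(-L,prominence=4)[0]
    print(r,[(round(t[i],3),round(float(L[i]))) for i in k])
cv2.imwrite('pics/rect.png',cv2.resize(im,(600,600)))
E
```

```text
pivot 735.4942640692641 542.8149350649351 9240
300 []
320 []
335 []
350 []
365 []
380 []
395 []
410 []
```

View pics/rect.png

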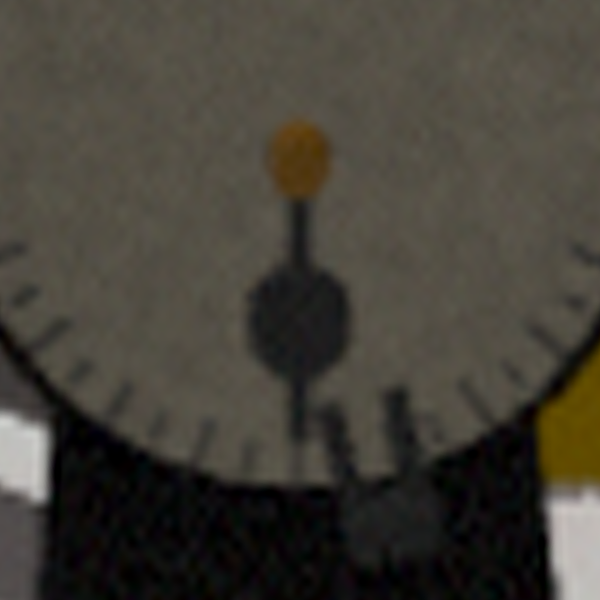

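Run:
```python
from rect import *
from scipy.ndimage import map_coordinates as mc
from scipy.signal import find_peaks
c=dict(np.load('pics/dial.npz'));o=dict(np.load('pics/dial_o.npz'))
for off in (.008,.011):
  im=rect(c,o,off); hsv=cv2.cvtColor(im,cv2.COLOR_BGR2HSV); m=(hsv[...,1]>120)&(hsv[...,2]>70)
  m[:,:300]=0;m[:,500:]=0;m[400:]=0
  ys,xs=np.where(m); px,py=xs.mean(),ys.mean(); print(off,px,py)
  g=cv2.GaussianBlur(cv2.cvtColor(im,cv2.COLOR_BGR2GRAY),(0,0),4).astype(np.float32)
  t=np.arange(-.15,.6,.005)
  for r in(300,320,340,360,375,385):
    L=mc(g,[py+r*np.cos(t),px+r*np.sin(t)],order=1); k=find_peaks(-L,prominence=2)[0]
    print(r,[(round(t[i],3),round(float(L[i]))) for i in k])
```

```text
0.008 399.7974217311234 225.63213627992633
300 [(np.float64(-0.005), 27), (np.float64(0.315), 77)]
320 [(np.float64(-0.005), 30), (np.float64(0.325), 75), (np.float64(0.425), 75)]
340 [(np.float64(0.0), 28), (np.float64(0.115), 38), (np.float64(0.39), 34), (np.float64(0.545), 81)]
360 [(np.float64(-0.005), 31), (np.float64(0.13), 26), (np.float64(0.37), 27)]
375 [(np.float64(-0.005), 42), (np.float64(0.13), 28), (np.float64(0.36), 29)]
385 [(np.float64(-0.005), 57), (np.float64(0.13), 25), (np.float64(0.36), 30)]
0.011 399.104526364909 204.80790169544252
300 [(np.float64(-0.005), 27), (np.float64(0.32), 77)]
320 [(np.float64(-0.005), 30), (np.float64(0.415), 73)]
340 [(np.float64(-0.005), 28), (np.float64(0.11), 35), (np.float64(0.385), 30)]
360 [(np.float64(-0.005), 32), (np.float64(0.135), 26), (np.float64(0.37), 27)]
375 [(np.float64(-0.005), 46), (np.float64(0.13), 27), (np.float64(0.36), 29)]
385 [(np.float64(-0.005), 60), (np.float64(0.13), 24), (np.float64(0.36), 30)]
```

Emit:
step_arm(
  rows=[
    [0.0233,-0.0331,0,0,0,6.1],
    [0.0233,-0.0331,0,0,0,6.1],
    [0.0233,-0.0331,-0.01,0,0,6.1],
    [0.0233,-0.0331,-0.01,0,0,6.1],
    [0.0233,-0.0331,-0.01,0,0,6.1],
    [0.0233,-0.0331,-0.02,0,0,6.1],
    [0.0233,-0.0331,-0.03,0,0,6.1],
    [0.0233,-0.0331,-0.04,0,0,6.1],
    [0.0233,-0.0331,-0.04,0,0,6.1],
    [0.0233,-0.0331,-0.02,0,0,6.1],
    [0,0,0,0,0,0],
    [0,0,0,0,0,0],
  ],
)

```text
time: 14.35
position: [0.5606, 0.1394, 0.4375]
tool_rot: [0.028, 1.0, 0.0, -0.0]
ft_force: [0.3, 0.1, -4.1]
grip_width: 0.0195
grip_force: 40.0
```

Emit:
step_arm(
  rows=[
    [0,0,0,0,0,0],
  ],
)

```text
time: 14.48
position: [0.5601, 0.1402, 0.4383]
tool_rot: [0.027, 1.0, 0.0, 0.001]
ft_force: [-0.1, 0.1, -4.1]
grip_width: 0.0196
grip_force: 40.0
```

Run:
```python
from h import *
from scipy.spatial.transform import Rotation as R
o=get_obs();M=R.from_quat(o['tool_rot']).as_matrix();print(o['time'],o['position'],o['ft_force'],o['q'],np.round(M,4),np.degrees(np.arctan2(M[1,0],M[0,0])))
```

```text
14.475 [0.56012575 0.14019663 0.43829244] [-0.07583771  0.07980852 -4.08587382] [ 5.17304529e-02  4.25432309e-01  1.51600720e+00  4.04499969e-04
  1.19871906e+00 -1.46506253e+00] [[-9.985e-01  5.410e-02  1.400e-03]
 [ 5.410e-02  9.985e-01  5.000e-04]
 [-1.400e-03  5.000e-04 -1.000e+00]] 176.8974051545625
```

Emit:
step_arm(
  rows=[
    [0,-0.001,-0.02,0,0,0],
    [0,0,-0.014,0,0,0],
    [0,0,-0.005,0,0,0],
    [0,0,-0.001,0,0,0],
    [0,0,0,0,0,0],
    [0,0,0,0,0,0],
  ],
)

```text
time: 15.22
position: [0.5607, 0.1383, 0.3979]
tool_rot: [0.028, 1.0, 0.0, 0.001]
ft_force: [0.9, 0.1, -4.0]
grip_width: 0.0199
grip_force: 40.0
```

Emit:
step_arm(
  rows=[
    [0,0,-0.001,0,0,0],
    [0,0,-0.001,0,0,0],
    [0,0,0,0,0,0],
  ],
)

```text
time: 15.6
position: [0.5604, 0.1382, 0.3952]
tool_rot: [0.028, 1.0, 0.0, -0.0]
ft_force: [-0.3, 0.4, -4.2]
grip_width: 0.0194
grip_force: 40.0
```

Emit:
step_arm(
  rows=[
    [0,0,-0.001,0,0,0],
    [0,0,0,0,0,0],
  ],
)

```text
time: 15.85
position: [0.5605, 0.1383, 0.3945]
tool_rot: [0.028, 1.0, 0.0, 0.0]
ft_force: [-0.2, -0.5, -3.1]
grip_width: 0.0198
grip_force: 40.0
```

Emit:
step_arm(
  rows=[
    [0,0,-0.001,0,0,0],
    [0,0,0,0,0,0],
  ],
)

```text
time: 16.1
position: [0.5606, 0.1383, 0.3944]
tool_rot: [0.027, 1.0, -0.0, 0.001]
ft_force: [-2.0, 1.2, 4.1]
grip_width: 0.0199
grip_force: 40.0
```

Emit:
step_arm(
  rows=[
    [0,0,0,0,0,0],
    [0,0,0,0,0,0],
    [0,0,0,0,0,0],
  ],
)

```text
time: 16.48
position: [0.5606, 0.1383, 0.3944]
tool_rot: [0.027, 1.0, 0.0, 0.001]
ft_force: [-1.3, 0.3, 5.2]
grip_width: 0.0195
grip_force: 40.0
```

Emit:
step_arm(
  rows=[
    [-0.0003,-0.0065,0,1.2,-0.06,0],
    [-0.0004,-0.0066,-0.0001,1.2,-0.06,0],
    [-0.0003,-0.0065,-0.0003,1.2,-0.07,0],
    [0,0,0,0,0,0],
  ],
)

```text
time: 16.98
position: [0.5596, 0.1183, 0.3939]
tool_rot: [0.028, 0.999, 0.032, 0.001]
ft_force: [-1.9, -0.2, 5.5]
grip_width: 0.0196
grip_force: 40.0
```

Force is steady at about 9 N; continuing.

Emit:
step_arm(
  rows=[
    [-0.0003,-0.0065,-0.0004,1.2,-0.06,0],
    [-0.0004,-0.0066,-0.0005,1.2,-0.06,0],
    [-0.0003,-0.0065,-0.0006,1.2,-0.07,0],
    [0,0,0,0,0,0],
  ],
)

```text
time: 17.48
position: [0.5586, 0.0987, 0.3923]
tool_rot: [0.028, 0.998, 0.063, 0.002]
ft_force: [-2.3, -0.9, 5.7]
grip_width: 0.0193
grip_force: 40.0
```

Emit:
step_arm(
  rows=[
    [-0.0003,-0.0065,-0.0008,1.2,-0.06,0],
    [-0.0004,-0.0065,-0.0009,1.2,-0.06,0],
    [-0.0003,-0.0065,-0.001,1.2,-0.07,0],
    [0,0,0,0,0,0],
  ],
)

```text
time: 17.98
position: [0.5576, 0.0791, 0.3896]
tool_rot: [0.028, 0.995, 0.095, 0.003]
ft_force: [-2.5, -1.2, 6.0]
grip_width: 0.0196
grip_force: 40.0
```

Emit:
step_arm(
  rows=[
    [-0.0003,-0.0065,-0.0012,1.2,-0.06,0],
    [-0.0004,-0.0064,-0.0013,1.2,-0.06,0],
    [-0.0003,-0.0064,-0.0013,1.2,-0.07,0],
    [0,0,0,0,0,0],
    [0,0,0,0,0,0],
    [0,0,0,0,0,0],
    [0,0,0,0,0,0],
    [0,0,0,0,0,0],
    [0,0,0,0,0,0],
    [0,0,0,0,0,0],
  ],
)

```text
time: 19.23
position: [0.5566, 0.0601, 0.3857]
tool_rot: [0.027, 0.992, 0.126, 0.004]
ft_force: [-1.8, -1.1, 5.2]
grip_width: 0.0201
grip_force: 40.0
```

Run:
```python
from rect import *
c=shot('side'); o=get_obs(); np.savez('pics/fin.npz',**c); np.savez('pics/fin_o.npz',**o)
M=R.from_quat(o['tool_rot']).as_matrix(); print(o['position'],o['ft_force'],'lean',np.arcsin(-M[1,2]),np.arcsin(M[0,2]),np.round(M,3))
p=o['position']+M@[0,0,.242]
E=np.linalg.inv(c['extrinsics']); q=E@[*p,1]; u=int(c['cx']+c['f']*q[0]/-q[2]); v=int(c['cy']-c['f']*q[1]/-q[2])
a=cv2.resize(c['pixels'][v-50:v+70,u-45:u+35],(400,600),interpolation=2)
b=cv2.resize(rect(c,o),(400,400)); b=np.vstack([b,np.zeros((200,400,3),np.uint8)])
cv2.imwrite('pics/fin.png',np.hstack([a,b]))
```

```text
[0.55662196 0.06007719 0.38568496] [-1.91243505 -1.01855797  5.01564873] lean -0.2517914776315772 0.014233249410214357 [[-0.998  0.053  0.014]
 [ 0.055  0.967  0.249]
 [-0.001  0.25  -0.968]]
```

View pics/fin.png

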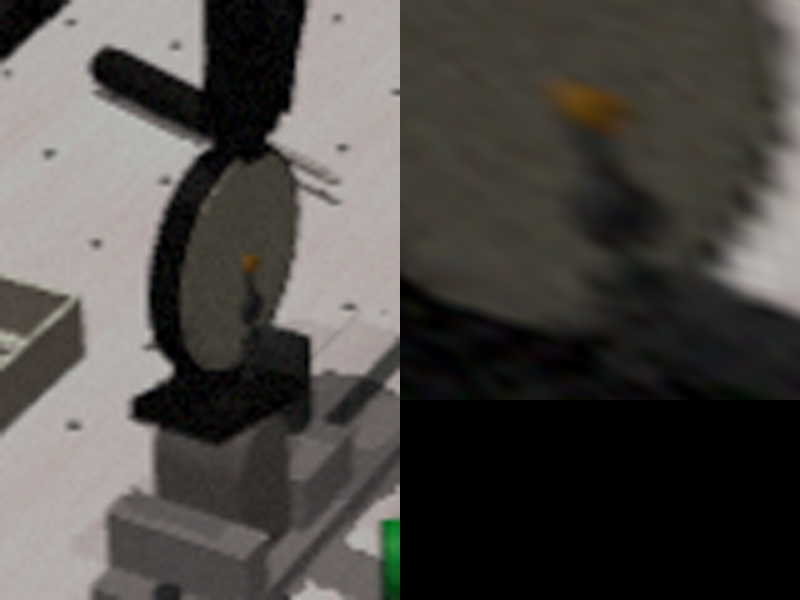

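The final view shows the gauge foot on the saddle, leaning 0.252 rad. The pointer runs from its pivot (250,262) into the prongs (250,350), the contact force is about 9 N, and the jaw is still shut.

```bash
python3 -c "
from rig import hand_in
print(hand_in())"
```

```text
the job is handed in; nothing more can be done
None
```

I handed the job in with the jaw shut on the saddle and the gauge held on its crown at about 9 N. It leans 0.252 rad against a mark read at about 0.25, and the last picture shows the pointer between the prongs; the hand-in returned no verdict.

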